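# Crank the cooling rack down one slot and load the baking plate

## Task

Turn the hand crank of the rack lift one full turn clockwise (seen from above) and stop with its knob back at the pointer, so that the rack comes down and its empty top slot is level with the loading track. Then slide the loose round baking plate along the track into that slot until it is fully home against the back posts, and let go, leaving the crank at the pointer. Do not disturb the bottle, cup, jar and scraper around the lift.

Things in the scene. Friction and masses are not known exactly. Their poses are not given: they have to be found in the camera images.
- crank (a joint): Angle of the hand crank in rad, growing clockwise from above. 0 = knob at the pointer, rack up; 6.283 = one full turn later, knob at the pointer again, rack 40 mm lower and top slot level with the track (ledges 2 mm below the rails). End stops at -1.0 and 7.2. Geared to the rack (6.37 mm down per rad); needs 2 to 3 N at the knob and stays where it is left.
- knob_center (a point): Centre (half-way up) of the crank's upright black knob: a round post 26 mm in diameter, 60 mm tall, spinning freely on its own axis, standing on the dark steel rim of the crank. It goes round on a circle of 60 mm radius at constant height; the rim reaches up to 30 mm below this point. Its axes turn with the crank.
- crank_axis (a point): Point on the crank's vertical turning axis, at the same height as knob_center. The pointer is a small bright metal upright fin, 20 mm wide, fixed to the grey gearbox, 85 mm from this axis, on the side that faces the robot (the -x side of slot_home's frame).
- slot_home (a point): Place in the rack where the plate's centre (half-way up) must end, in the empty top slot; moves up and down with the rack. z up; y is the level loading direction, from the rack's open mouth to its back posts and the crank; the track lies along -y. Slot 30 mm high from ledges to roof bars, mouth 76 mm before this point; roof bars end 31 mm above it. The middle 64 mm is open between the ledges.
- plate_center (a point): Centre (half-way up) of the loose round baking plate: flat solid dark steel disc, 150 mm in diameter, 10 mm thick, 0.25 to 0.5 kg, edges slightly rounded. It starts lying flat on the loading track, 165 to 215 mm before slot_home, and slides easily when pushed at its edge.
- sauce: Bystander: amber bottle, 56 mm in diameter, 150 mm tall, on the table beyond the lift. Origin at the centre of its underside.
- cup: Bystander: paper-white cup, 76 mm in diameter, 90 mm tall, on the table beyond the lift. Origin at the centre of its underside.
- spatula: Bystander: flat scraper with a dark wooden handle, 200 mm long, 60 mm wide, 16 mm high, lying on the table beside the crank end of the lift. Origin at its middle, underneath; x along it.
- jar: Bystander: glass jar with steel cap, 72 mm in diameter, 85 mm tall, on the table near the crank. Origin at the centre of its underside.
- lift: Fixed rack lift, grey base 210 x 600 mm; origin on the table under slot_home, same axes. Track: two steel rails along y, from y = -300 to -85 mm, top 105 mm above the table, 64 mm apart with free space between (fingertips may dip there), guide strips 154 mm apart 14 mm high above the rails. Rack: 178 mm wide, three slots 40 mm apart, lower two filled. Column behind the rack 126 mm high.

How it is judged:
On the way, in this order (a step that is already met when the one before it is completed fails the run):
1. the crank is past half a turn, the plate still waiting on the track (value of joint crank above 3.3 rad and y of plate_center in the frame of slot_home below -0.12 m).
2. the crank has come to rest with its knob at the pointer after the full turn, the plate still waiting on the track (value of joint crank between 5.93 and 6.63 rad and velocity of joint crank between -0.2 and 0.2 rad/s and y of plate_center in the frame of slot_home below -0.12 m), for 0.2 s.
At the end, for the whole second after the job is handed in: The crank rests one full turn on, its knob at the pointer within 0.35 rad (20 degrees); the plate lies flat and at rest on the ledges of the top slot, its centre within 9 mm of home horizontally and 3 mm in height (value of joint crank between 5.93 and 6.63 rad and velocity of joint crank between -0.1 and 0.1 rad/s and horizontal distance between plate_center and slot_home below 0.009 m and z of plate_center in the frame of slot_home between -0.003 and 0.003 m and angle between plate_center's own z axis and vertical below 0.04 rad and linear speed of plate below 0.02 m/s); the robot touches nothing.
It fails at once if one of the bystanders around the lift is moved by more than 30 mm or knocked over (distance of any of sauce, cup, spatula, jar from where it was at the start of the episode above 0.03 m or angle between any of sauce, cup, jar's own z axis and vertical above 0.6 rad).
It fails at once if the plate is tipped steeply or falls off the track (angle between plate_center's own z axis and vertical above 0.35 rad or height (world z) of plate_center below 0.085 m).
It also fails if it takes over 72 s, if anything falls off the work surface, if the arm or the gripper's body presses on something with over 40 N, if the wrist force passes 120 N, or if a joint passes its speed limit or range.

## Robot

A 6-joint arm with a two-finger parallel gripper is mounted at the origin on the work surface. World frame = base frame: x ahead of the robot, y to its left, z up, the work surface at z = 0. Lengths are in m, angles in rad, forces in N, time in s.
With the tool pointing down it reaches from about 0.25 to 0.725 m from the base axis. Payload 9.7 kg.
Tool frame: the origin (TCP) lies at the very end of the fingers, on their centre line; the grasp point (between the pads) lies 19 mm behind it; z points along the fingers, x is the direction in which the jaws open and shut, and the axes are right-handed (so a half turn about z gives the same grasp; the last joint's range is limited). The gripper opens to 85 mm and grips with 20 to 120 N. Pads are 22 mm wide; open, the fingers measure 114 mm over their backs; the gripper's body (76 mm by 85 mm) begins 54 mm behind the grasp point. The pads swing forward as they close: fully open they stand 13 mm farther back than shut.
Start: joints at [-1.218, 0.087, 0.176, 1.66, 0, 1.571], TCP at [0.19, -0.516, 0.21] pointing down, gripper open.
Joint ranges: [-3.13, 3.13], [-0.85, 1.81], [-1.15, 1.24], [-2.2, 2.28], [-1.44, 1.52], [-3.14, 3.14]. Speed limits (rad/s): [2.22, 2.22, 2.57, 3.14, 3.14, 3.14].

## Interface

Orientations are given as a unit quaternion [x, y, z, w].
In Python, from rig import * gives the robot as it stands. The module is installed in compiled form; this text tells all that it offers.
- The arm moves only by the tool arm_command, never from a script. Its argument "targets" is a list of rows, each an object with "delta_pos": the shift along the tool's x, y, z normalised to -1 to 1, where 1 is 120 mm, a list of three; "angular": the turn, a rotation vector about the tool's x, y, z normalised to -1 to 1, where 1 is 60 degrees, a list of three; "fingers": the closure, from 0 (fully open) to 1 (shut). A call has 1 to 5 rows; each row is the pose to reach, as a shift and turn from the pose measured when the call began, along the tool's axes at that moment; what a row does not reach only later rows make up. A row lasts 1/8 s, in which the tool goes at most 62.5 mm and 10.7 degrees, less where a joint would pass 70% of its speed; a pose out of reach is approached as far as the arm can. A call with a number of a shift or a turn outside -1 to 1 is refused whole. A call with a gripper value outside its range is refused whole. The fingers move at their own pace and stop on an object; "newtons" is the grip in N (left out, the last holds). Time passes only in rows, so rows that repeat a pose let the fingers close. It gives the time, the measured TCP pose, the force and the opening at its end, in the units of the state.
- get_state(): the state, without advancing time (a new reading comes with each control period).
- snapshot(name): name is "scene" or "top" or "wrist"; returns (picture, depth): 400x640x3 uint8, blue, green, red; 400x640 float32, m along the optical axis (not along the pixel's ray), 0 where there is no reading.
- get_calibration(name): a dict with "fovy" (degrees; the focal length in pixels is half the picture's height over the tangent of half this angle, whatever the lens; pixels are square), "cx", "cy" (the principal point, pixels), "origin" and "attitude" of the camera in the world. Camera axes: x right, y up, looking along -z (the intrinsics and any distortion apply to the point x, -y, -z); pixel columns grow to the right and rows downward; lengths in m; the calibration is good to about 2 mm. The wrist camera is an equidistant fisheye: a pixel r from the principal point sees the ray r / f radians off the axis. A picture is of the moment at which its call begins: read the wrist's pose just before it. get_calibration takes no time and is no camera call; for the wrist camera it gives the pose at the moment of the call.
- finish_job(): hands the job in, once; it reports no verdict.
The state is a dict: "time": time; "qpos": joint angles; "dq": joint speeds; "joint_efforts": joint torques, N m; "ee_pos": TCP position; "ee_rot": TCP orientation; "force": force on the tool from outside, world axes, zero at the start; "wrist_torque": the same for the moment, N m; "width": opening from 0.0 (shut) to 1.0 (fully open).
Only numpy, scipy, OpenCV 4.12 (cv2) and the standard library are available. Lean on these libraries where they do the work, as an engineer would, in place of code of your own. Each camera call takes 0.05 s, during which the arm holds its last target.

## Working session

There is one attempt and no reset: what is moved stays moved. The work goes in short steps, Python scripts to look and compute and a tool call to move; the robot and the scene stay as the last step left them, time stands still between calls to the robot, and variables do not carry over. Pictures are saved under pics/ and viewed, and the job is handed in when it is done.

Besides the shell and the picture viewer there is one more tool, called after "Request:" as name(argument=value, ...), one argument or row to a line, values as JSON. arm_command: Moves the arm, as the interface text tells. Its arguments: {"type":"object","properties":{"targets":{"type":"array","items":{"type":"object","properties":{"delta_pos":{"type":"array","items":{"type":"number"}},"angular":{"type":"array","items":{"type":"number"}},"fingers":{"type":"number"}}}},"newtons":{"type":"number"}},"required":["targets"]}

```bash
mkdir -p pics
python3 - <<'E'
from rig import *
import cv2,numpy as np
s=get_state();print(s)
for n in ["scene","top"]:
    c=get_calibration(n);print(n,c)
    p,d=snapshot(n);cv2.imwrite(f"pics/{n}0.png",p);np.save(f"pics/{n}0.npy",d)
E
```

```text
{'time': 0.0, 'qpos': array([-1.21800102e+00,  8.74351691e-02,  1.75106429e-01,  1.65981537e+00,
        8.40783767e-06,  1.57083708e+00]), 'dq': array([-0.00070694,  0.00174584, -0.0005543 ,  0.00194262,  0.0014104 ,
       -0.00012903]), 'joint_efforts': array([-4.48080773e-04, -5.20383918e+01,  4.64807332e+01,  1.61975215e-02,
       -1.06161892e-04, -1.49763832e-05]), 'ee_pos': array([ 0.18994437, -0.51586603,  0.20938258]), 'ee_rot': array([ 8.20208340e-01, -5.72064529e-01, -5.50342984e-04, -3.88935512e-04]), 'force': array([ 0.72101222, -1.30125649,  0.49243738]), 'wrist_torque': array([-0.06308166, -0.03993509, -0.02532395]), 'width': 1.0025318109113455}
scene {'fovy': 53.7296489828817, 'cx': 316.9514558639143, 'cy': 202.14915297811592, 'origin': array([1.05525562, 0.33225228, 0.77773834]), 'attitude': array([0.18237046, 0.28832192, 0.80571152, 0.48419049])}
top {'fovy': 51.924547113976764, 'cx': 319.6439141016086, 'cy': 195.51602771972432, 'origin': array([0.37014442, 0.1282999 , 1.0741986 ]), 'attitude': array([-0.07069106,  0.08310864,  0.7691032 , -0.6297428 ])}
```

View pics/scene0.png

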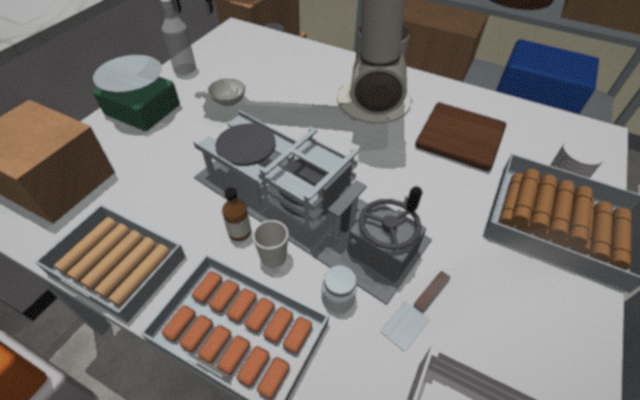

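View pics/top0.png

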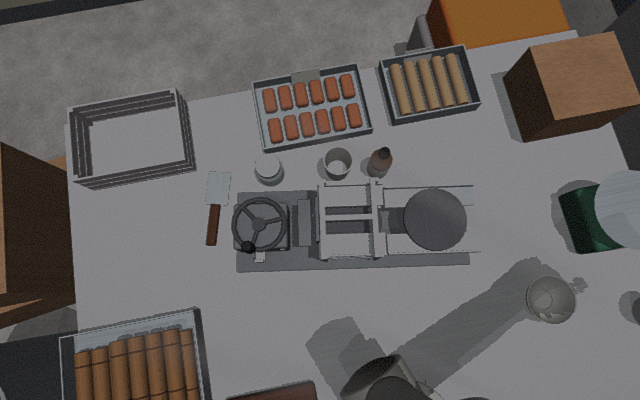

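The scene and top views show the lift with the plate (top ~435,220) on the track. The crank is at (258,223), with its black knob at ~(248,247) close to the pointer at (260,257). The bystanders are on the far side.

```bash
cat > h.py <<'E'
import cv2,numpy as np
from scipy.spatial.transform import Rotation as R
from rig import *
def f(c): return 200/np.tan(np.radians(c["fovy"])/2)
def px(c,d,u,v,z=None):
    """pixel -> world, from depth (metres) or on the plane world z"""
    r=np.array([(u-c["cx"])/f(c),-(v-c["cy"])/f(c),-1.]); w=R.from_quat(c["attitude"]).apply(r); o=np.array(c["origin"])
    if z is None: return o+w*d[int(round(v)),int(round(u))]
    return o+w*(z-o[2])/w[2]
def cloud(c,d):
    v,u=np.mgrid[:400,:640]; r=np.stack([(u-c["cx"])/f(c),-(v-c["cy"])/f(c),-np.ones(u.shape)],-1)
    P=R.from_quat(c["attitude"]).apply(r.reshape(-1,3))*d.reshape(-1,1)+np.array(c["origin"]); P=P.reshape(400,640,3);P[d==0]=np.nan
    return P
E
python3 - <<'E'
from h import *
p=cv2.imread("pics/top0.png");d=np.load("pics/top0.npy")
cv2.imwrite("pics/topc.png",cv2.resize(p[170:280,220:490],None,fx=2.96,fy=2.96,interpolation=cv2.INTER_CUBIC)[:, :800])
p2=cv2.imread("pics/scene0.png")
cv2.imwrite("pics/scec.png",cv2.resize(p2[110:310,190:460],None,fx=2.9,fy=2.9,interpolation=cv2.INTER_CUBIC))
c=get_calibration("top")
for n,u,v in [("plate",435,219),("hub",259,223),("knob",248,246),("ptr",260,257),("jar",268,165),("cup",338,160),("table",420,330),("rackroof",350,216),("railL",462,190)]:
    print(n,px(c,d,u,v).round(4))
P=cloud(c,d)
m=np.isfinite(P[...,2])&(abs(P[...,2]-.115)<.006)
m[:, :405]=0;m[:,470:]=0;m[:180]=0;m[255:]=0
g=cv2.cvtColor(p,cv2.COLOR_BGR2GRAY)
print(P[219,405:475:5,2].round(3))
E
```

```text
plate [ 0.4703 -0.1654  0.1154]
hub [0.5409 0.242  0.1268]
knob [0.4855 0.2665 0.1861]
ptr [0.466  0.2568 0.096 ]
jar [0.6893 0.2007 0.0841]
cup [0.6923 0.017  0.0007]
table [ 0.2185 -0.0922 -0.    ]
rackroof [0.5073 0.036  0.178 ]
railL [ 0.5274 -0.2511  0.1042]
[ 0.115  0.119  0.113  0.116  0.115  0.117  0.115  0.117  0.116  0.115
  0.116  0.115  0.117 -0.   ]
```

View pics/topc.png

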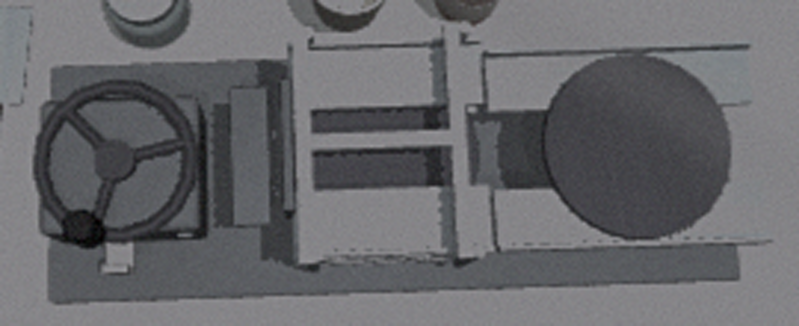

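View pics/scec.png

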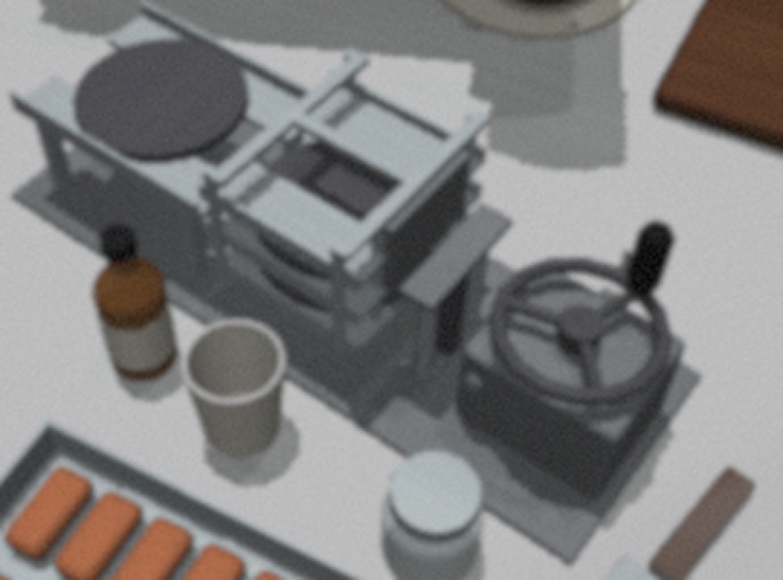

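```bash
python3 - <<'E'
from h import *
from scipy.optimize import least_squares
p=cv2.imread("pics/top0.png");d=np.load("pics/top0.npy");c=get_calibration("top")
P=cloud(c,d);z=P[...,2]
def circ(pts,r):
    s=least_squares(lambda q:np.hypot(pts[:,0]-q[0],pts[:,1]-q[1])-r if r else np.hypot(pts[:,0]-q[0],pts[:,1]-q[1])-q[2],[*pts.mean(0),.07],loss='soft_l1',f_scale=.002)
    return s.x,np.abs(s.fun).mean()
# plate by grey: 
g=cv2.GaussianBlur(cv2.cvtColor(p,cv2.COLOR_BGR2GRAY),(3,3),0)
print(g[219,395:480:4],g[180:262:4,435])
m=((g<95)&(abs(z-.115)<.012)).astype(np.uint8);m[:, :400]=0;m[:,480:]=0;m[:180]=0;m[260:]=0
m=cv2.morphologyEx(m,cv2.MORPH_OPEN,np.ones((5,5)))
cs,_=cv2.findContours(m,cv2.RETR_EXTERNAL,cv2.CHAIN_APPROX_NONE);k=max(cs,key=cv2.contourArea)[:,0]
print("plate px",cv2.minEnclosingCircle(k.astype(np.float32)))
pw=np.array([px(c,d,u,v,.115)[:2] for u,v in k]);print("plate",circ(pw,None))
# crank rim
m=(abs(z-.123)<.006);m[:, :228]=0;m[:,295:]=0;m[:190]=0;m[256:]=0
m=m.astype(np.uint8);cs,_=cv2.findContours(m,cv2.RETR_EXTERNAL,cv2.CHAIN_APPROX_NONE);k=max(cs,key=cv2.contourArea)[:,0]
pw=np.array([px(c,d,u,v,.123)[:2] for u,v in k]);print("rim",circ(pw,None),len(pw))
# knob top
m=np.abs(z-.185)<.006;m[:,:235]=0;m[:,262:]=0;m[:235]=0;m[262:]=0
v,u=np.nonzero(m);print("knob top",P[m].mean(0),len(u),u.mean(),v.mean(), px(c,d,(u.min()+u.max())/2,(v.min()+v.max())/2,.186))
# height points
for zz in (.145,.155,.165,.170,.175,.180,.185,.19): 
    mm=(abs(z-zz)<.0025);mm[:,:300]=0;mm[:,400:]=0;mm[:170]=0;mm[280:]=0;print(zz,mm.sum())
# base: footprint mask z~? 
h=np.round(P[265,240:470:20,2],3);print(h)
E
python3 - <<'E'
import cv2
p=cv2.imread("pics/top0.png")
cv2.imwrite("pics/rk.png",cv2.resize(p[172:272,300:400],None,fx=6,fy=6,interpolation=cv2.INTER_CUBIC))
cv2.imwrite("pics/re.png",cv2.resize(p[172:272,400:500],None,fx=6,fy=6,interpolation=cv2.INTER_CUBIC))
E
```

```text
[ 62  56  46  68  69  69  68  69  69  69  69  68  70  71  72  75  77  80
 116 129 129 130] [133 134  76  77  80  79  77  74  72  71  69  70  68  68  71  72  71  70
 118  90  91]
plate px ((434.7332458496094, 218.70262145996094), 32.40985870361328)
plate (array([ 0.47119229, -0.16380286,  0.07369479]), np.float64(0.0012781089942083615))
rim (array([0.54537845, 0.2412714 , 0.05841262]), np.float64(0.010028961255090464)) 294
knob top [0.48614128 0.27083661 0.18400225] 105 246.13333333333333 246.1904761904762 [0.48527178 0.2709063  0.186     ]
0.145 594
0.155 52
0.165 7
0.17 17
0.175 791
0.18 563
0.185 0
0.19 0
[0.008 0.009 0.006 0.009 0.008 0.009 0.007 0.008 0.01  0.01  0.01  0.001]
```

View pics/rk.png

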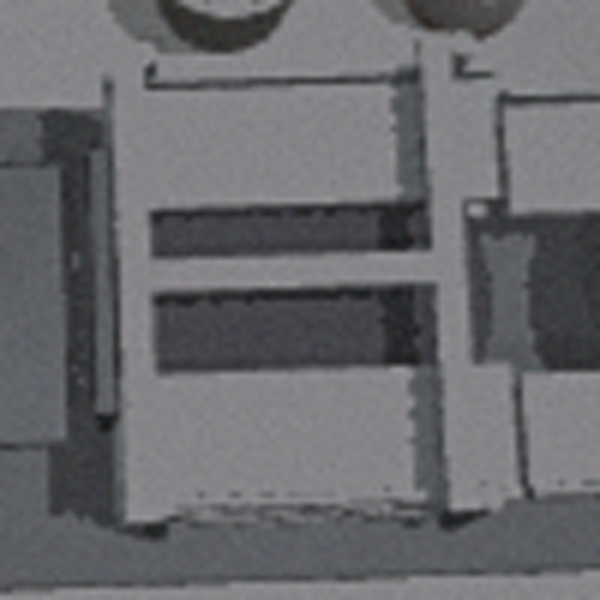

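View pics/re.png

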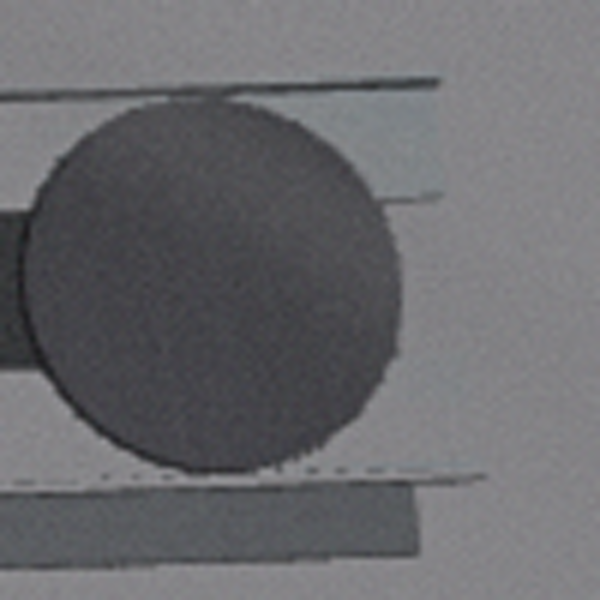

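Run:
```python
from h import *
d=np.load("pics/top0.npy");c=get_calibration("top")
def Q(u,v,z): return px(c,d,u,v,z)[:2]
a=Q(469.7,264.2,.008);b=Q(236.9,271.8,.008);print("base near",a,b,np.hypot(*(b-a)),np.arctan2(-(b-a)[0],(b-a)[1]))
a=Q(400+438/6,172+80/6,.119);b=Q(400,172+95/6,.119);print("guide far top",a,b,np.arctan2(-(b-a)[0],(b-a)[1]))
a2=Q(400+485/6,172+476/6,.119);b2=Q(400,172+488/6,.119);print("guide near",a2,b2,np.arctan2(-(b2-a2)[0],(b2-a2)[1]))
hub=Q(220+115/2.96,170+160/2.96,.126);print("hub",hub)
pl=np.array([.4712,-.1638])
dd=hub-pl;yaw=np.arctan2(-dd[0],dd[1]);print("yaw hub-plate",yaw)
# rack roof corners z .178
r=[Q(300+x/6,172+y/6,.178) for x,y in [(110,80),(125,525),(420,45),(447,520),(500,500),(495,80)]]
for q in r: print("roof",q)
yh=np.array([-np.sin(yaw),np.cos(yaw)]);xh=np.array([np.cos(yaw),np.sin(yaw)])
for n,q in [("roof%d"%i,x) for i,x in enumerate(r)]+[("trackend far",a),("near",a2),("plate",pl),("knob",np.array([.4855,.2705])),("ptr",Q(260,256,.126))]:
    print(n,"x,y rel hub",((q-hub)@xh).round(4),((q-hub)@yh).round(4))
P=cloud(c,d)
for v in (200,216,240): print(v,[(u,round(float(P[v,u,2]),3)) for u in range(302,400,3)])
```

```text
base near [ 0.35067183 -0.25519516] [0.4492415  0.33253289] 0.5959364444558987 -0.1661666216864824
guide far top [ 0.53089827 -0.27412145] [ 0.55942953 -0.10165034] -0.16394164402661332
guide near [ 0.37594981 -0.24848517] [ 0.40825925 -0.06457322] -0.17390427046745763
hub [0.53865979 0.24288435]
yaw hub-plate -0.1643807500508866
roof [0.58963549 0.09094817]
roof [0.42673609 0.11803062]
roof [ 0.57987736 -0.02583802]
roof [0.40563315 0.00402764]
roof [ 0.40883126 -0.01630916]
roof [ 0.5611215  -0.05032637]
roof0 x,y rel hub 0.0752 -0.1415
roof1 x,y rel hub -0.09 -0.1415
roof2 x,y rel hub 0.0846 -0.2584
roof3 x,y rel hub -0.0921 -0.2574
roof4 x,y rel hub -0.0857 -0.2769
roof5 x,y rel hub 0.0701 -0.2856
trackend far x,y rel hub 0.0769 -0.5113
near x,y rel hub -0.0801 -0.5114
plate x,y rel hub -0.0 -0.4122
knob x,y rel hub -0.057 0.0185
ptr x,y rel hub -0.074 -0.0025
200 [(302, 0.125), (305, 0.125), (308, 0.127), (311, 0.012), (314, 0.006), (317, 0.178), (320, 0.175), (323, 0.175), (326, 0.14), (329, 0.14), (332, 0.14), (335, 0.142), (338, 0.145), (341, 0.142), (344, 0.141), (347, 0.14)
[... 462 characters left out ...]
 (350, 0.178), (353, 0.18), (356, 0.175), (359, 0.177), (362, 0.176), (365, 0.177), (368, 0.177), (371, 0.175), (374, 0.178), (377, 0.178), (380, 0.111), (383, 0.005), (386, 0.009), (389, 0.01), (392, 0.01), (395, 0.007), (398, 0.009)]
240 [(302, 0.123), (305, 0.128), (308, 0.126), (311, 0.011), (314, 0.005), (317, 0.173), (320, 0.175), (323, 0.177), (326, 0.141), (329, 0.141), (332, 0.141), (335, 0.142), (338, 0.139), (341, 0.139), (344, 0.14), (347, 0.141), (350, 0.141), (353, 0.141), (356, 0.14), (359, 0.141), (362, 0.142), (365, 0.139), (368, 0.137), (371, 0.143), (374, 0.175), (377, 0.175), (380, 0.142), (383, 0.139), (386, 0.005), (389, 0.107), (392, 0.105), (395, 0.105), (398, 0.104)]
```

Run:
```python
from h import *
d=np.load("pics/scene0.npy");c=get_calibration("scene")
S=lambda x,y:(190+x/2.9,110+y/2.9)
print("knob top",px(c,d,*S(656,231),.186)[:2]); print("hub",px(c,d,*S(579,328),.126)[:2], px(c,d,*S(579,328)))
P=cloud(c,d);z=P[...,2]
for lo,hi in ((.180,.19),(.15,.18)):
    m=(z>lo)&(z<hi)&(np.hypot(P[...,0]-.487,P[...,1]-.27)<.05);print(m.sum(),P[m].mean(0), P[m].min(0),P[m].max(0))
# rim outer ellipse in scec: left 488, right 672, top 258,bottom 410
for q in [(488,330),(672,350),(578,258),(590,412)]: print(px(c,d,*S(*q),.123)[:2])
# plate
cs=[px(c,d,*S(*q),.115)[:2] for q in [(75,100),(247,95),(168,40),(155,158)]];print(np.array(cs).round(4))
# bystanders
dt=np.load("pics/top0.npy");ct=get_calibration("top");Pt=cloud(ct,dt)
print("bottle top",px(ct,dt,384,153),"jar",px(ct,dt,268,165))
```

```text
knob top [0.4889965  0.27097411]
hub [0.54695228 0.2460665 ] [0.54698221 0.24607157 0.12603837]
93 [0.49138455 0.27098642 0.18382724] [0.47870438 0.2586604  0.18028783] [0.50199759 0.2827261  0.18744793]
129 [0.4978205  0.27170702 0.1650582 ] [0.49029524 0.25800939 0.15015944] [0.5026356  0.28347106 0.17995048]
[0.57722297 0.18890676]
[0.53160471 0.3106823 ]
[0.48302461 0.22130196]
[0.60783713 0.27778949]
[[ 0.5144 -0.2235]
 [ 0.4387 -0.0981]
 [ 0.4097 -0.1991]
 [ 0.5401 -0.1237]]
bottle top [ 0.64203777 -0.07676329  0.15277725] jar [0.68925119 0.20065891 0.08406515]
```

```bash
cat >> h.py <<'E'
YAW=-.166
DOWN=lambda yaw:R.from_euler('z',yaw)*R.from_quat([1,0,0,0])
def plan(pts,yaw=YAW,s=None):
    s=s or get_state();p=np.array(s["ee_pos"]);r=R.from_quat(s["ee_rot"])
    a=(r.inv()*DOWN(yaw)).as_rotvec()/np.radians(60)
    print("t",round(s["time"],2),"at",p.round(4),"F",s["force"].round(1),"w",round(s["width"],3),"angular",a.round(3))
    for q in np.atleast_2d(pts): print((r.inv().apply(np.array(q)-p)/.12).round(3))
E
python3 -c "
from h import *
plan([[.19,-.516,.27],[.3,-.23,.28],[.488,.271,.28]])"
```

```text
t 0.1 at [ 0.19   -0.5159  0.2095] F [-0.9  0.5  0.2] w 1.003 angular [-1.000e-03  1.000e-03 -1.005e+00]
[ 0.    -0.    -0.505]
[-1.92  -1.684 -0.586]
[-5.296 -4.596 -0.582]
```

Request:
arm_command(
  targets=[
    {"delta_pos": [-0.2, -0.16, -0.5], "angular": [0, 0, -0.18], "fingers": 0},
    {"delta_pos": [-0.4, -0.35, -0.58], "angular": [0, 0, -0.35], "fingers": 0},
    {"delta_pos": [-0.6, -0.52, -0.58], "angular": [0, 0, -0.53], "fingers": 0},
    {"delta_pos": [-0.8, -0.7, -0.58], "angular": [0, 0, -0.7], "fingers": 0},
    {"delta_pos": [-1, -0.87, -0.58], "angular": [0, 0, -0.88], "fingers": 0},
  ],
)

```text
time: 0.72
ee_pos: [0.2467, -0.3663, 0.2789]
ee_rot: [0.989, -0.145, -0.0, -0.001]
force: [0.7, 0.3, 0.9]
width: 1.002
```

```bash
python3 -c "
from h import *
plan([[.3,-.23,.28],[.488,.271,.28]])"
```

```text
t 0.72 at [ 0.2467 -0.3663  0.2789] F [0.7 0.3 0.9] w 1.002 angular [-0.001  0.001 -0.12 ]
[ 0.099 -1.215 -0.007]
[ 4.000e-01 -5.664e+00 -2.000e-03]
```

Request:
arm_command(
  targets=[
    {"delta_pos": [0.04, -0.5, 0], "angular": [0, 0, -0.12], "fingers": 0},
    {"delta_pos": [0.07, -1, 0], "angular": [0, 0, -0.12], "fingers": 0},
    {"delta_pos": [0.07, -1, 0], "angular": [0, 0, -0.12], "fingers": 0},
  ],
)

```text
time: 1.1
ee_pos: [0.2902, -0.2508, 0.2795]
ee_rot: [0.997, -0.08, 0.0, -0.001]
force: [-0.2, -0.4, 0.8]
width: 0.998
```

```bash
python3 -c "
from h import *
plan([[.488,.271,.28]])"
```

```text
t 1.1 at [ 0.2902 -0.2508  0.2795] F [-0.2 -0.4  0.8] w 0.998 angular [-0.001 -0.     0.005]
[ 9.320e-01 -4.556e+00  2.000e-03]
```

Request:
arm_command(
  targets=[
    {"delta_pos": [0.1, -0.5, 0], "fingers": 0, "angular": [0, 0, 0]},
    {"delta_pos": [0.2, -1, 0], "fingers": 0, "angular": [0, 0, 0]},
  ],
)

```text
time: 1.35
ee_pos: [0.333, -0.1364, 0.2793]
ee_rot: [0.997, -0.082, 0.0, -0.001]
force: [1.4, -0.6, 0.4]
width: 0.997
```

Request:
arm_command(
  targets=[
    {"delta_pos": [0.1, -0.5, 0], "fingers": 0, "angular": [0, 0, 0]},
    {"delta_pos": [0.2, -1, 0], "fingers": 0, "angular": [0, 0, 0]},
  ],
)

```text
time: 1.6
ee_pos: [0.3768, -0.0208, 0.2793]
ee_rot: [0.997, -0.083, 0.0, -0.0]
force: [0.5, -0.8, -0.1]
width: 0.997
```

Request:
arm_command(
  targets=[
    {"delta_pos": [0.1, -0.5, 0], "fingers": 0, "angular": [0, 0, 0]},
    {"delta_pos": [0.2, -1, 0], "fingers": 0, "angular": [0, 0, 0]},
  ],
)

```text
time: 1.85
ee_pos: [0.421, 0.0951, 0.2792]
ee_rot: [0.997, -0.083, 0.0, -0.0]
force: [0.9, -2.0, 0.8]
width: 1.003
```

Request:
arm_command(
  targets=[
    {"delta_pos": [0.1, -0.5, 0], "fingers": 0, "angular": [0, 0, 0]},
    {"delta_pos": [0.2, -1, 0], "fingers": 0, "angular": [0, 0, 0]},
    {"delta_pos": [0.2, -1, 0], "fingers": 0, "angular": [0, 0, 0]},
  ],
)

```text
time: 2.22
ee_pos: [0.4657, 0.2119, 0.2766]
ee_rot: [0.997, -0.081, -0.001, 0.001]
force: [-0.3, -0.2, -0.3]
width: 1.004
```

```bash
python3 -c "
from h import *
plan([[.488,.271,.28]])
c=get_calibration('wrist');print(c)
p,d=snapshot('wrist');cv2.imwrite('pics/w1.png',p);np.save('pics/w1.npy',d);import pickle;pickle.dump(c,open('pics/w1.pkl','wb'))"
```

```text
t 2.23 at [0.4657 0.2119 0.2766] F [-0.3 -0.2 -0.3] w 1.004 angular [0.001 0.003 0.003]
[ 0.103 -0.516 -0.029]
{'fovy': 65.70646984690485, 'cx': 318.52197392979826, 'cy': 197.5721531851184, 'origin': array([0.47925276, 0.29426296, 0.43910278]), 'attitude': array([-0.16327252,  0.01437677, -0.07953954,  0.98326439])}
```

View pics/w1.png

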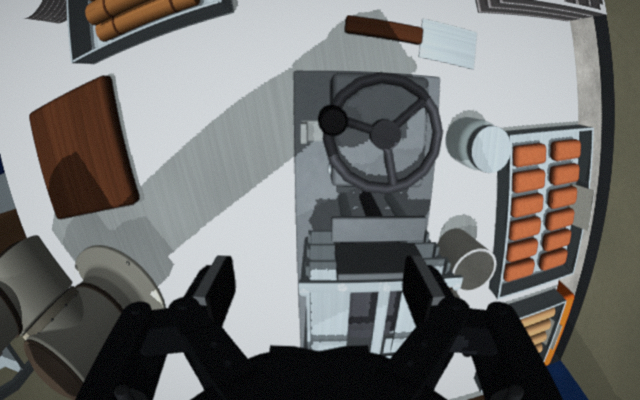

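```bash
cat >> h.py <<'E'
def fpx(c,u,v,z):
    x,y=u-c["cx"],v-c["cy"];r=np.hypot(x,y);t=r/f(c)
    w=R.from_quat(c["attitude"]).apply([np.sin(t)*x/r,-np.sin(t)*y/r,-np.cos(t)]);o=np.array(c["origin"]);return o+w*(z-o[2])/w[2]
E
python3 -c "
from h import *
p=cv2.imread('pics/w1.png');cv2.imwrite('pics/w1c.png',cv2.resize(p[60:200,290:450],None,fx=4,fy=4,interpolation=cv2.INTER_CUBIC))"
```

```text
(no output)
```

View pics/w1c.png

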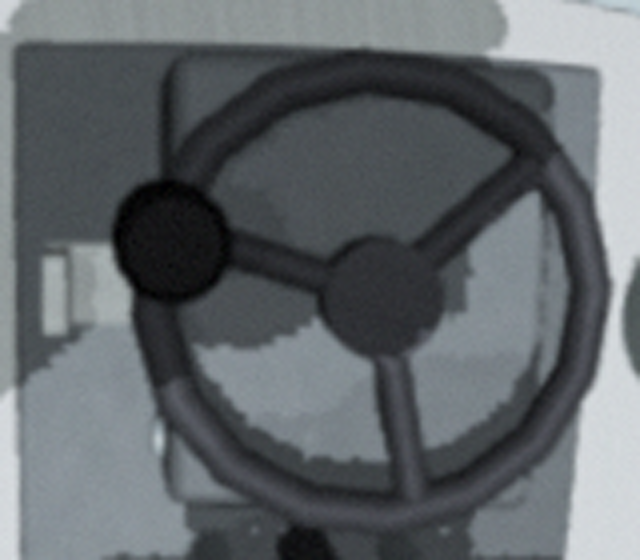

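```bash
python3 -c "
from h import *
import pickle;c=pickle.load(open('pics/w1.pkl','rb'))
g=lambda x,y,z:fpx(c,290+x/4,60+y/4,z)[:2].round(4)
print('knob',g(172,240,.186));print('hub',g(381,298,.126))
pts=np.array([g(x,y,.12) for x,y in [(608,285),(405,528),(370,52),(555,145),(250,88),(525,465),(190,420),(140,330)]]);
from scipy.optimize import least_squares
print('rim',least_squares(lambda q:np.hypot(*(pts-q[:2]).T)-q[2],[.54,.24,.065]).x)
print('ptr',g(57,295,.09),g(57,295,.12))
"
```

```text
knob [0.4871 0.2728]
hub [0.5399 0.2453]
rim [0.54180403 0.24522371 0.06334766]
ptr [0.4556 0.2544] [0.4576 0.2578]
```

```bash
cat >> h.py <<'E'
HUB=np.array([.5415,.2448])
xh=np.array([np.cos(YAW),np.sin(YAW)]);yh=np.array([-np.sin(YAW),np.cos(YAW)])
def knob(t,z=.141,r=.06): return np.r_[HUB+r*(-np.cos(t)*xh+np.sin(t)*yh),z]
E
python3 -c "
from h import *
print(knob(.29)); plan([knob(.29,.26),knob(.29)])"
```

```text
[0.48763073 0.27122162 0.141     ]
t 2.27 at [0.4652 0.2103 0.2775] F [ 0.2 -0.8  0.2] w 0.999 angular [0.001 0.002 0.002]
[ 0.102 -0.532  0.145]
[ 0.104 -0.533  1.137]
```

Request:
arm_command(
  targets=[
    {"delta_pos": [0.1, -0.53, 0.15], "angular": [0, 0, 0], "fingers": 0},
    {"delta_pos": [0.1, -0.53, 0.15], "angular": [0, 0, 0], "fingers": 0},
    {"delta_pos": [0.1, -0.53, 0.6], "angular": [0, 0, 0], "fingers": 0},
    {"delta_pos": [0.1, -0.53, 1], "angular": [0, 0, 0], "fingers": 0},
    {"delta_pos": [0.1, -0.53, 1], "angular": [0, 0, 0], "fingers": 0},
  ],
)

```text
time: 2.9
ee_pos: [0.4856, 0.2682, 0.1547]
ee_rot: [0.997, -0.083, -0.003, 0.002]
force: [-0.4, -0.2, 0.3]
width: 1.002
```

```bash
python3 -c "
from h import *
plan([knob(.29)])
p,d=snapshot('scene');cv2.imwrite('pics/s2.png',cv2.resize(p[110:310,310:510],None,fx=3,fy=3))"
```

```text
t 2.9 at [0.4856 0.2682 0.1547] F [-0.4 -0.2  0.3] w 1.002 angular [0.005 0.006 0.   ]
[ 0.014 -0.028  0.114]
```

View pics/s2.png

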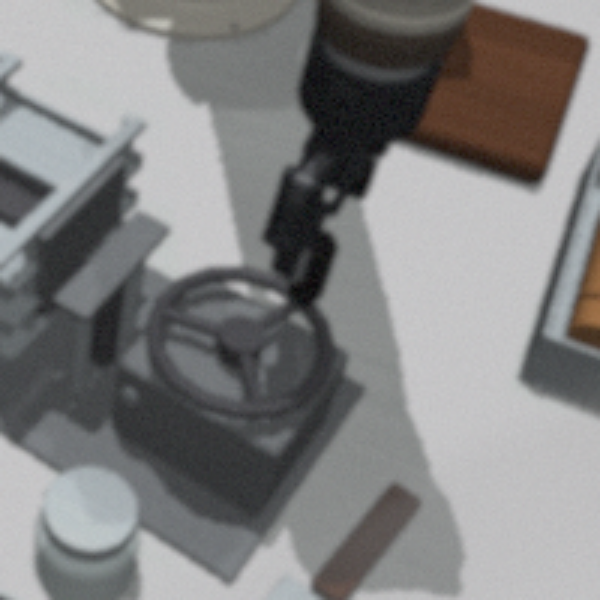

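The fingers straddle the knob around (310,280) in the crop. I'll lower the last bit and close on it.

Request:
arm_command(
  targets=[
    {"delta_pos": [0.01, -0.03, 0.11], "angular": [0, 0, 0], "fingers": 0.3},
    {"delta_pos": [0.01, -0.03, 0.11], "angular": [0, 0, 0], "fingers": 0.6},
    {"delta_pos": [0.01, -0.03, 0.11], "angular": [0, 0, 0], "fingers": 1},
    {"delta_pos": [0.01, -0.03, 0.11], "angular": [0, 0, 0], "fingers": 1},
    {"delta_pos": [0.01, -0.03, 0.11], "angular": [0, 0, 0], "fingers": 1},
  ],
  newtons=20,
)

```text
time: 3.58
ee_pos: [0.4881, 0.2732, 0.1458]
ee_rot: [0.997, -0.082, -0.002, 0.0]
force: [-4.8, 3.1, 5.5]
width: 0.293
```

```bash
python3 -c "
from h import *
plan([knob(.29)]+[knob(.29+.3*i) for i in range(1,6)])"
```

```text
t 3.58 at [0.4881 0.2732 0.1458] F [-4.8  3.1  5.5] w 0.293 angular [0.001 0.003 0.001]
[-0.001  0.017  0.04 ]
[ 0.063 -0.118  0.04 ]
[ 0.164 -0.228  0.039]
[ 0.292 -0.304  0.039]
[ 0.438 -0.338  0.038]
[ 0.587 -0.327  0.038]
```

Request:
arm_command(
  targets=[
    {"delta_pos": [0.06, -0.12, 0], "angular": [0, 0, 0], "fingers": 1},
    {"delta_pos": [0.165, -0.23, 0], "angular": [0, 0, 0], "fingers": 1},
    {"delta_pos": [0.29, -0.305, 0], "angular": [0, 0, 0], "fingers": 1},
    {"delta_pos": [0.44, -0.34, 0], "angular": [0, 0, 0], "fingers": 1},
    {"delta_pos": [0.585, -0.33, 0], "angular": [0, 0, 0], "fingers": 1},
  ],
)

```text
time: 4.2
ee_pos: [0.5642, 0.3008, 0.1459]
ee_rot: [0.997, -0.082, -0.002, 0.001]
force: [-4.1, -6.3, 4.5]
width: 0.289
```

```bash
cat >> h.py <<'E'
def ang():
    v=np.array(get_state()["ee_pos"])[:2]-HUB;x,y=v@xh,v@yh;print("tcp angle",round(np.arctan2(y,-x)%(2*np.pi),3),"r",round(np.hypot(x,y),4))
E
python3 -c "
from h import *
ang()
plan([knob(1.79+.3*i) for i in range(0,6)])"
```

```text
tcp angle 1.79 r 0.0604
t 4.2 at [0.5642 0.3008 0.1459] F [-4.1 -6.3  4.5] w 0.289 angular [0.001 0.003 0.002]
[-0.001  0.003  0.041]
[0.139 0.057 0.04 ]
[0.256 0.15  0.04 ]
[0.34  0.274 0.04 ]
[0.384 0.416 0.04 ]
[0.384 0.566 0.04 ]
```

Tracks well with low force, so I'll continue.

Request:
arm_command(
  targets=[
    {"delta_pos": [0.14, 0.055, 0], "angular": [0, 0, 0], "fingers": 1},
    {"delta_pos": [0.255, 0.15, 0], "angular": [0, 0, 0], "fingers": 1},
    {"delta_pos": [0.34, 0.275, 0], "angular": [0, 0, 0], "fingers": 1},
    {"delta_pos": [0.385, 0.415, 0], "angular": [0, 0, 0], "fingers": 1},
    {"delta_pos": [0.385, 0.565, 0], "angular": [0, 0, 0], "fingers": 1},
  ],
)

```text
time: 4.82
ee_pos: [0.5981, 0.2257, 0.1459]
ee_rot: [0.997, -0.082, -0.002, -0.0]
force: [-11.5, 6.0, 4.2]
width: 0.296
```

```bash
python3 -c "
from h import *
ang()
plan([knob(3.29+.3*i) for i in range(0,6)])"
```

```text
tcp angle 3.3 r 0.0598
t 4.83 at [0.5981 0.2257 0.1459] F [-11.5   6.    4.2] w 0.296 angular [0.    0.005 0.002]
[ 0.003 -0.005  0.041]
[-0.041  0.138  0.041]
[-0.126  0.261  0.041]
[-0.243  0.354  0.042]
[-0.382  0.408  0.043]
[-0.531  0.419  0.043]
```

Request:
arm_command(
  targets=[
    {"delta_pos": [-0.045, 0.14, 0], "angular": [0, 0, 0], "fingers": 1},
    {"delta_pos": [-0.13, 0.26, 0], "angular": [0, 0, 0], "fingers": 1},
    {"delta_pos": [-0.245, 0.35, 0], "angular": [0, 0, 0], "fingers": 1},
    {"delta_pos": [-0.38, 0.405, 0], "angular": [0, 0, 0], "fingers": 1},
    {"delta_pos": [-0.53, 0.415, 0], "angular": [0, 0, 0], "fingers": 1},
  ],
)

```text
time: 5.45
ee_pos: [0.5275, 0.1864, 0.1459]
ee_rot: [0.997, -0.082, -0.002, -0.0]
force: [2.7, 7.5, -3.1]
width: 0.287
```

```bash
python3 -c "
from h import *
ang()
plan([knob(t) for t in (4.79,5.09,5.39,5.69,5.99,6.283)])"
```

```text
tcp angle 4.781 r 0.0601
t 5.45 at [0.5275 0.1864 0.1459] F [ 2.7  7.5 -3.1] w 0.287 angular [-0.001  0.003  0.001]
[-0.004 -0.001  0.041]
[-0.15  -0.035  0.042]
[-0.279 -0.11   0.042]
[-0.38  -0.22   0.043]
[-0.444 -0.355  0.043]
[-0.465 -0.5    0.043]
```

Request:
arm_command(
  targets=[
    {"delta_pos": [-0.15, -0.035, 0], "angular": [0, 0, 0], "fingers": 1},
    {"delta_pos": [-0.28, -0.11, 0], "angular": [0, 0, 0], "fingers": 1},
    {"delta_pos": [-0.38, -0.22, 0], "angular": [0, 0, 0], "fingers": 1},
    {"delta_pos": [-0.445, -0.355, 0], "angular": [0, 0, 0], "fingers": 1},
    {"delta_pos": [-0.465, -0.5, 0], "angular": [0, 0, 0], "fingers": 1},
  ],
)

```text
time: 6.08
ee_pos: [0.4817, 0.256, 0.146]
ee_rot: [0.997, -0.082, -0.002, -0.0]
force: [3.7, -2.2, -5.3]
width: 0.289
```

```bash
python3 -c "
from h import *
ang()
plan([knob(6.283)])
p,d=snapshot('top');cv2.imwrite('pics/t3.png',p);c=get_calibration('top');P=cloud(c,d);print(P[216,326:370:4,2].round(3),np.nanmedian(P[196:205,330:365,2]))
p=snapshot('scene')[0];cv2.imwrite('pics/s3.png',p)"
```

```text
tcp angle 0.02 r 0.0608
t 6.08 at [0.4817 0.256  0.146 ] F [ 3.7 -2.2 -5.3] w 0.289 angular [0.    0.004 0.002]
[0.007 0.01  0.042]
[0.071 0.074 0.072 0.074 0.073 0.076 0.075 0.074 0.072 0.074 0.071] 0.10321596508162456
```

View pics/t3.png

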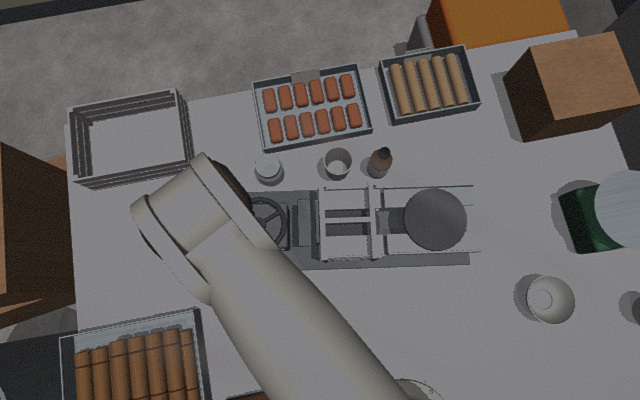

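View pics/s3.png

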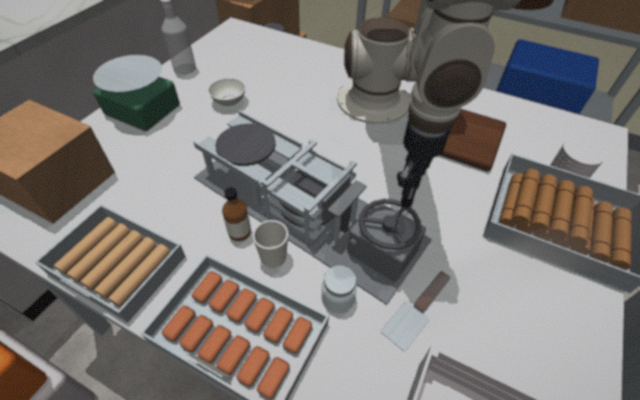

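The top picture shows the rack lowered, with ledges at 0.103 m. The scene view shows the bystanders unmoved and the knob at the pointer. Next I hold, release and rise.

Request:
arm_command(
  targets=[
    {"delta_pos": [0, 0, 0], "angular": [0, 0, 0], "fingers": 1},
    {"delta_pos": [0, 0, 0], "angular": [0, 0, 0], "fingers": 1},
    {"delta_pos": [0, 0, 0], "angular": [0, 0, 0], "fingers": 0.4},
    {"delta_pos": [0, 0, 0], "angular": [0, 0, 0], "fingers": 0},
    {"delta_pos": [0, 0, 0], "angular": [0, 0, 0], "fingers": 0},
  ],
)

```text
time: 6.8
ee_pos: [0.4825, 0.257, 0.1463]
ee_rot: [0.997, -0.081, -0.002, -0.001]
force: [0.2, 0.1, -0.4]
width: 0.912
```

Request:
arm_command(
  targets=[
    {"delta_pos": [0, 0, 0], "angular": [0, 0, 0], "fingers": 0},
    {"delta_pos": [0, 0, -0.3], "angular": [0, 0, 0], "fingers": 0},
    {"delta_pos": [0, 0, -0.65], "angular": [0, 0, 0], "fingers": 0},
    {"delta_pos": [0, 0, -1], "angular": [0, 0, 0], "fingers": 0},
    {"delta_pos": [0, 0, -1], "angular": [0, 0, 0], "fingers": 0},
  ],
)

```text
time: 7.42
ee_pos: [0.4838, 0.2571, 0.2698]
ee_rot: [0.997, -0.081, 0.0, -0.003]
force: [1.3, -1.3, 0.6]
width: 0.998
```

```bash
cat >> h.py <<'E'
SLOT=HUB-.211*yh
def lift(x,y,z): return np.r_[SLOT+x*xh+y*yh,z]
E
python3 -c "
from h import *
print(SLOT)
plan([lift(0,-.32,.25),lift(0,-.32,.2)])
import pickle
c=get_calibration('wrist');p,d=snapshot('wrist');cv2.imwrite('pics/w4.png',p)
pickle.dump(c,open('pics/w4.pkl','wb'))"
```

```text
[0.50663464 0.03670049]
t 7.42 at [0.4838 0.2571 0.2698] F [ 1.3 -1.3  0.6] w 0.998 angular [-0.005 -0.     0.003]
[0.478 4.449 0.142]
[0.477 4.451 0.558]
```

View pics/w4.png

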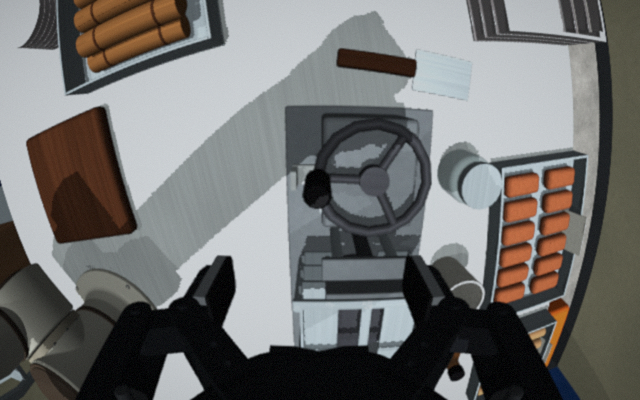

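The knob sits at the pointer (317,185 next to the fin at 293,180). I'll travel back along the lift behind the plate, closing the fingers on the way.

Request:
arm_command(
  targets=[
    {"delta_pos": [0.05, 0.5, 0], "angular": [0, 0, 0], "fingers": 0},
    {"delta_pos": [0.11, 1, 0], "angular": [0, 0, 0], "fingers": 1},
  ],
)

```text
time: 7.72
ee_pos: [0.4764, 0.1354, 0.2655]
ee_rot: [0.997, -0.08, -0.002, -0.001]
force: [1.2, -0.1, -0.3]
width: 0.818
```

Request:
arm_command(
  targets=[
    {"delta_pos": [0.05, 0.5, 0], "angular": [0, 0, 0], "fingers": 1},
    {"delta_pos": [0.11, 1, 0], "angular": [0, 0, 0], "fingers": 1},
  ],
)

```text
time: 7.98
ee_pos: [0.4693, 0.013, 0.2638]
ee_rot: [0.997, -0.08, -0.002, -0.001]
force: [1.0, 0.2, -0.4]
width: 0.381
```

Request:
arm_command(
  targets=[
    {"delta_pos": [0.05, 0.5, 0], "angular": [0, 0, 0], "fingers": 1},
    {"delta_pos": [0.11, 1, 0], "angular": [0, 0, 0], "fingers": 1},
  ],
)

```text
time: 8.22
ee_pos: [0.4623, -0.1094, 0.2621]
ee_rot: [0.997, -0.08, -0.003, -0.001]
force: [1.4, -0.5, 0.3]
width: 0.002
```

Request:
arm_command(
  targets=[
    {"delta_pos": [0.05, 0.5, 0], "angular": [0, 0, 0], "fingers": 1},
    {"delta_pos": [0.11, 1, 0], "angular": [0, 0, 0], "fingers": 1},
    {"delta_pos": [0.11, 1, 0], "angular": [0, 0, 0], "fingers": 1},
  ],
)

```text
time: 8.6
ee_pos: [0.455, -0.2333, 0.2595]
ee_rot: [0.997, -0.083, -0.005, -0.002]
force: [0.1, -0.1, 0.1]
width: 0.004
```

```bash
python3 -c "
from h import *
plan([lift(0,-.32,.2)])
import pickle
c=get_calibration('wrist');p,d=snapshot('wrist');cv2.imwrite('pics/w5.png',p)
pickle.dump(c,open('pics/w5.pkl','wb'))"
```

```text
t 8.6 at [ 0.455  -0.2333  0.2595] F [ 0.1 -0.1  0.1] w 0.004 angular [-0.003  0.009  0.   ]
[0.057 0.378 0.495]
```

View pics/w5.png

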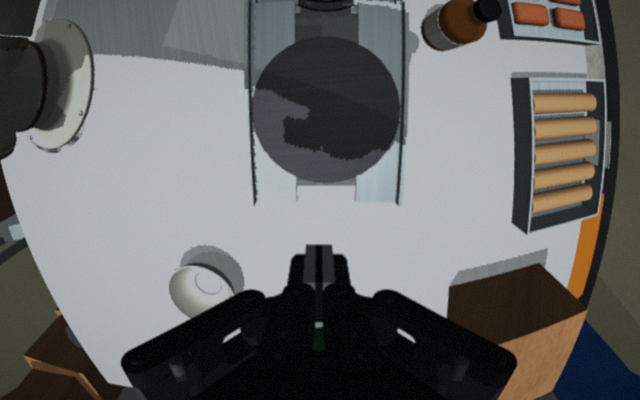

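```bash
python3 -c "
from h import *
import pickle;c=pickle.load(open('pics/w5.pkl','rb'))
from scipy.optimize import least_squares
pts=np.array([fpx(c,u,v,.114)[:2] for u,v in [(253,108),(400,108),(328,38),(327,182),(277,160),(378,160),(380,58)]])
q=least_squares(lambda q:np.hypot(*(pts-q[:2]).T)-q[2],[.47,-.16,.075]).x
L=lambda w:(((w[:2]-SLOT)@xh).round(4),((w[:2]-SLOT)@yh).round(4))
print('plate',q,L(q))
for n,u,v,z in [('railinL',297,195,.105),('railinR',357,195,.105),('guideL',254,203,.119),('guideR',403,203,.119)]: w=fpx(c,u,v,z);print(n,w.round(4),L(w))
plan([lift(0,-.32,.2),lift(0,-.32,.12),lift(0,-.32,.096)])"
```

```text
plate [ 0.47343751 -0.16543423  0.0732037 ] (np.float64(0.0007), np.float64(-0.2048))
railinL [ 0.4269 -0.2503  0.105 ] (np.float64(-0.0313), np.float64(-0.2962))
railinR [ 0.4909 -0.2607  0.105 ] (np.float64(0.0337), np.float64(-0.296))
guideL [ 0.3819 -0.2473  0.119 ] (np.float64(-0.0761), np.float64(-0.3007))
guideR [ 0.5379 -0.2728  0.119 ] (np.float64(0.082), np.float64(-0.3001))
t 8.65 at [ 0.4553 -0.2314  0.26  ] F [-0.1  0.3 -0. ] w 0.003 angular [-0.003  0.009  0.002]
[0.056 0.394 0.498]
[0.063 0.396 1.165]
[0.064 0.397 1.365]
```

Request:
arm_command(
  targets=[
    {"delta_pos": [0.07, 0.4, 0.3], "angular": [0, 0.01, 0], "fingers": 1},
    {"delta_pos": [0.07, 0.4, 0.6], "angular": [0, 0.01, 0], "fingers": 1},
    {"delta_pos": [0.07, 0.4, 0.9], "angular": [0, 0.01, 0], "fingers": 1},
    {"delta_pos": [0.07, 0.4, 0.9], "angular": [0, 0.01, 0], "fingers": 1},
  ],
)

```text
time: 9.15
ee_pos: [0.4537, -0.2775, 0.149]
ee_rot: [0.997, -0.081, -0.002, -0.003]
force: [-0.0, 0.1, 0.6]
width: -0.001
```

```bash
python3 -c "
from h import *
plan([lift(.0015,-.32,.097)])"
```

```text
t 9.15 at [ 0.4537 -0.2775  0.149 ] F [-0.   0.1  0.6] w -0.001 angular [-0.005  0.003  0.003]
[0.017 0.014 0.433]
```

Request:
arm_command(
  targets=[
    {"delta_pos": [0.02, 0.01, 0.22], "angular": [0, 0, 0], "fingers": 1},
    {"delta_pos": [0.02, 0.01, 0.43], "angular": [0, 0, 0], "fingers": 1},
    {"delta_pos": [0.02, 0.01, 0.43], "angular": [0, 0, 0], "fingers": 1},
  ],
)

```text
time: 9.52
ee_pos: [0.4556, -0.2777, 0.0973]
ee_rot: [0.997, -0.081, -0.002, -0.003]
force: [-0.3, -0.8, 0.2]
width: 0.0
```

```bash
python3 -c "
from h import *
plan([lift(.0015,-.32,.097),lift(.0015,-.29,.097),lift(.0015,-.2,.097)])
p=snapshot('scene')[0];cv2.imwrite('pics/s5.png',cv2.resize(p[80:280,150:400],None,fx=3,fy=3))"
```

```text
t 9.53 at [ 0.4556 -0.2777  0.0973] F [-0.3 -0.8  0.2] w 0.0 angular [-0.006  0.005  0.004]
[-0.001  0.013  0.003]
[ 0.001 -0.237  0.004]
[ 0.004 -0.987  0.009]
```

View pics/s5.png

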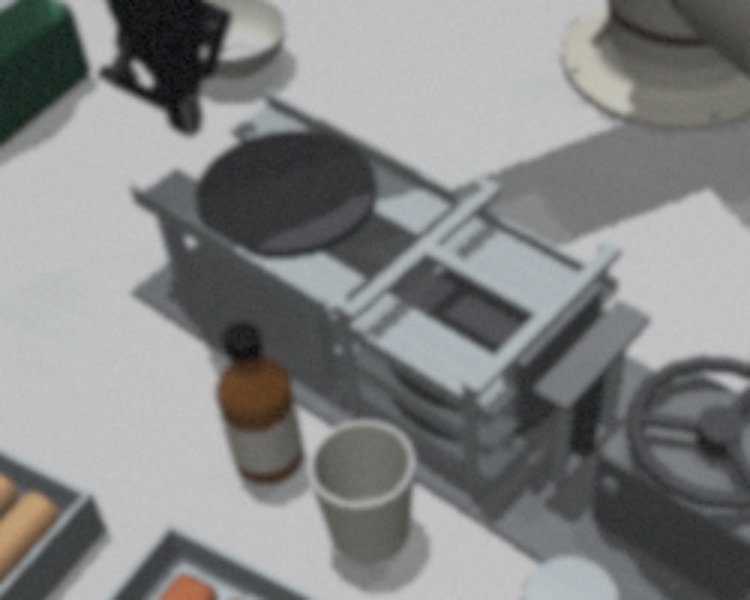

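Request:
arm_command(
  targets=[
    {"delta_pos": [0, -0.15, 0], "angular": [0, 0, 0], "fingers": 1},
    {"delta_pos": [0, -0.27, 0], "angular": [0, 0, 0], "fingers": 1},
    {"delta_pos": [0, -0.39, 0], "angular": [0, 0, 0], "fingers": 1},
    {"delta_pos": [0, -0.51, 0], "angular": [0, 0, 0], "fingers": 1},
    {"delta_pos": [0, -0.63, 0], "angular": [0, 0, 0], "fingers": 1},
  ],
)

```text
time: 10.2
ee_pos: [0.4684, -0.2025, 0.0991]
ee_rot: [0.997, -0.081, -0.001, -0.003]
force: [0.5, -0.4, 0.2]
width: 0.002
```

```bash
cat >> h.py <<'E'
def tl():
    w=np.array(get_state()["ee_pos"]);print("tcp lift x,y",((w[:2]-SLOT)@xh).round(4),((w[:2]-SLOT)@yh).round(4))
E
python3 -c "
from h import *
tl();plan([lift(.0015,-.17,.097),lift(.0015,-.086,.097)])"
```

```text
tcp lift x,y 0.0018 -0.2422
t 10.2 at [ 0.4684 -0.2025  0.0991] F [ 0.5 -0.4  0.2] w 0.002 angular [-0.005  0.003  0.004]
[ 0.    -0.601  0.021]
[ 0.003 -1.301  0.025]
```

Request:
arm_command(
  targets=[
    {"delta_pos": [0, -0.12, 0.02], "angular": [0, 0, 0], "fingers": 1},
    {"delta_pos": [0, -0.24, 0.02], "angular": [0, 0, 0], "fingers": 1},
    {"delta_pos": [0, -0.36, 0.02], "angular": [0, 0, 0], "fingers": 1},
    {"delta_pos": [0, -0.48, 0.02], "angular": [0, 0, 0], "fingers": 1},
    {"delta_pos": [0, -0.6, 0.02], "angular": [0, 0, 0], "fingers": 1},
  ],
)

```text
time: 10.82
ee_pos: [0.4801, -0.1305, 0.0971]
ee_rot: [0.997, -0.081, -0.001, -0.003]
force: [0.0, 0.8, 0.4]
width: 0.004
```

```bash
python3 -c "
from h import *
tl();plan([lift(.0015,-.1,.097),lift(.0015,-.086,.097)])
p=snapshot('scene')[0];cv2.imwrite('pics/s6.png',cv2.resize(p[80:280,150:400],None,fx=3,fy=3))"
```

```text
tcp lift x,y 0.0015 -0.1692
t 10.82 at [ 0.4801 -0.1305  0.0971] F [0.  0.8 0.4] w 0.004 angular [-0.005  0.003  0.004]
[ 0.003 -0.577  0.004]
[ 0.003 -0.694  0.005]
```

View pics/s6.png

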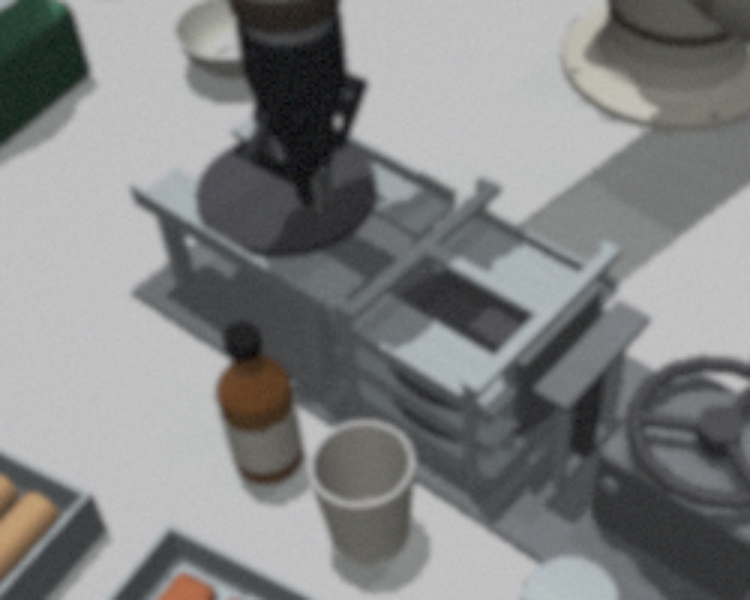

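The plate has not moved (still at ~287,195 in the crop) and the fingertips appear to be over it. I'll check before going on.

```bash
python3 -c "
from h import *
import pickle
s=get_state();print(s['ee_pos'],s['qpos'].round(3),s['force'],s['joint_efforts'].round(1))
c=get_calibration('wrist');p,d=snapshot('wrist');cv2.imwrite('pics/w6.png',p);np.save('pics/w6.npy',d);pickle.dump(c,open('pics/w6.pkl','wb'))
p,d=snapshot('scene');c=get_calibration('scene');P=cloud(c,d)
np.save('pics/s6.npy',d)
cv2.imwrite('pics/s6b.png',cv2.resize(p[100:180,200:300],None,fx=7,fy=7,interpolation=cv2.INTER_CUBIC))
for u in range(246,264,2): print(u,[tuple(P[v,u].round(3)) for v in (140,146,150,154)])
"
```

```text
[ 0.48030738 -0.12931857  0.0971613 ] [-0.266 -0.048 -0.179  1.443  0.006  1.465] [ 1.32520047 -0.00382698  0.42676353] [ -3.3 -43.6  47.2  -0.2  -0.4  -0.3]
246 [(np.float64(0.516), np.float64(-0.124), np.float64(0.173)), (np.float64(0.483), np.float64(-0.155), np.float64(0.115)), (np.float64(0.495), np.float64(-0.147), np.float64(0.115)), (np.float64(0.506), np.float64(-0.14), np.float64(0.114))]
248 [(np.float64(0.513), np.float64(-0.121), np.float64(0.171)), (np.float64(0.481), np.float64(-0.151), np.float64(0.115)), (np.float64(0.493), np.float64(-0.143), np.float64(0.115)), (np.float64(0.504), np.float64(-0.135), np.float64(0.114))]
250 [(np.float64(0.497), np.float64(-0.128), np.float64(0.156)), (np.float64(0.494), np.float64(-0.133), np.float64(0.133)), (np.float64(0.491), np.float64(-0.138), np.float64(0.115)), (np.float64(0.503), np.float64(-0.13), np.float64(0.115))]
252 [(np.float64(0.493), np.float64(-0.126), np.float64(0.154)), (np.float64(0.495), np.float64(-0.126), np.float64(0.137)), (np.float64(0.489), np.float64(-0.134), np.float64(0.115)), (np.float64(0.499), np.f
[... 559 characters left out ...]
4(-0.119), np.float64(0.147)), (np.float64(0.483), np.float64(-0.118), np.float64(0.131)), (np.float64(0.479), np.float64(-0.123), np.float64(0.113)), (np.float64(0.494), np.float64(-0.113), np.float64(0.116))]
260 [(np.float64(0.451), np.float64(-0.135), np.float64(0.118)), (np.float64(0.469), np.float64(-0.123), np.float64(0.118)), (np.float64(0.479), np.float64(-0.117), np.float64(0.115)), (np.float64(0.492), np.float64(-0.108), np.float64(0.116))]
262 [(np.float64(0.445), np.float64(-0.133), np.float64(0.115)), (np.float64(0.464), np.float64(-0.121), np.float64(0.114)), (np.float64(0.479), np.float64(-0.111), np.float64(0.118)), (np.float64(0.488), np.float64(-0.105), np.float64(0.114))]
```

View pics/w6.png

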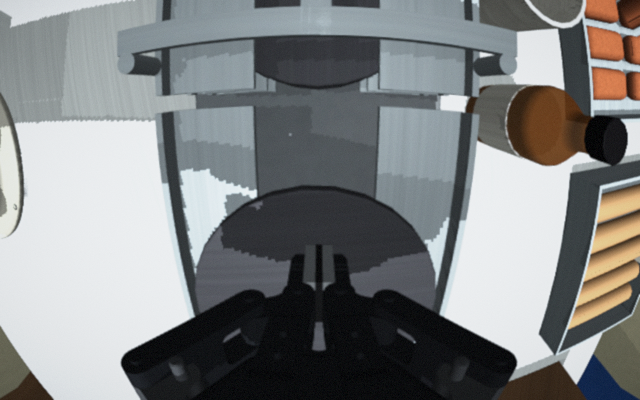

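View pics/s6b.png

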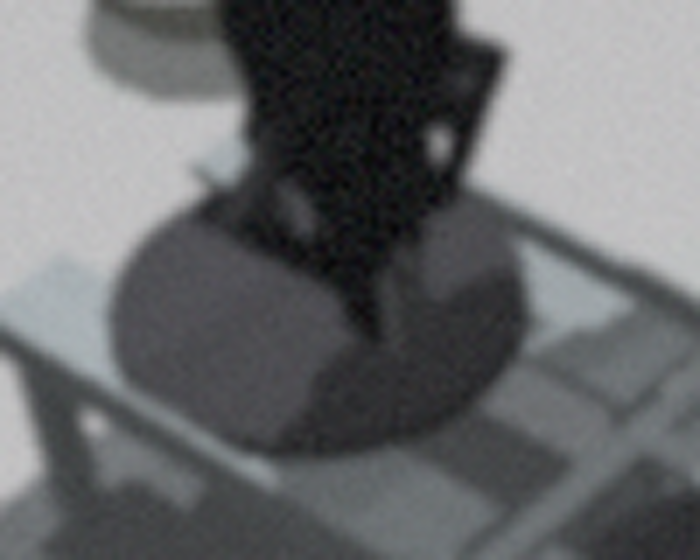

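```bash
python3 -c "
from h import *
import pickle
for n in ['w6']:
    c=pickle.load(open(f'pics/{n}.pkl','rb'));d=np.load(f'pics/{n}.npy')
    for u in (311,318,325):
      for v in (238,243,246,248,250,254,260,268,280):
        x,y=u-c['cx'],v-c['cy'];r=np.hypot(x,y);t=r/f(c)
        k=np.array([np.sin(t)*x/r,-np.sin(t)*y/r,-np.cos(t)]);w=R.from_quat(c['attitude']).apply(k)*d[v,u]/np.cos(t)+c['origin']
        print(u,v,round(float(d[v,u]),3),w.round(4))
print(c['origin'])
"
```

```text
311 238 0.162 [ 0.4779 -0.1178  0.1136]
311 243 0.162 [ 0.4775 -0.1205  0.1141]
311 246 0.152 [ 0.4782 -0.1176  0.1234]
311 248 0.151 [ 0.4781 -0.1181  0.1244]
311 250 0.148 [ 0.4783 -0.1174  0.1279]
311 254 0.145 [ 0.4784 -0.1177  0.1314]
311 260 0.14 [ 0.4784 -0.118   0.1367]
311 268 0.134 [ 0.4786 -0.1183  0.1433]
311 280 0.123 [ 0.4789 -0.1175  0.154 ]
318 238 0.16 [ 0.4816 -0.1178  0.1149]
318 243 0.163 [ 0.481  -0.1216  0.113 ]
318 246 0.152 [ 0.4816 -0.118   0.1235]
318 248 0.152 [ 0.4815 -0.1188  0.1241]
318 250 0.149 [ 0.4816 -0.1184  0.127 ]
318 254 0.145 [ 0.4816 -0.1184  0.1311]
318 260 0.14 [ 0.4816 -0.1186  0.1364]
318 268 0.133 [ 0.4817 -0.1183  0.144 ]
318 280 0.123 [ 0.4818 -0.1178  0.1543]
325 238 0.161 [ 0.4852 -0.1186  0.1144]
325 243 0.162 [ 0.4847 -0.1218  0.1138]
325 246 0.152 [ 0.4851 -0.1185  0.1238]
325 248 0.15 [ 0.485  -0.1186  0.1255]
325 250 0.149 [ 0.485  -0.1188  0.1273]
325 254 0.145 [ 0.4849 -0.119   0.131 ]
325 260 0.14 [ 0.4848 -0.1191  0.1365]
325 268 0.134 [ 0.4846 -0.1194  0.1431]
325 280 0.124 [ 0.4845 -0.119   0.1532]
[ 0.49352971 -0.04816902  0.2602109 ]
```

The wrist depth shows the real fingertips at z≈0.123, about 25 mm above the reported TCP, so they passed over the plate without touching it. I'll go back and come in lower.

Request:
arm_command(
  targets=[
    {"delta_pos": [0, 0.1, -0.15], "angular": [0, 0, 0], "fingers": 1},
    {"delta_pos": [0, 0.4, -0.15], "angular": [0, 0, 0], "fingers": 1},
    {"delta_pos": [0, 0.7, -0.15], "angular": [0, 0, 0], "fingers": 1},
    {"delta_pos": [0, 1, -0.15], "angular": [0, 0, 0], "fingers": 1},
    {"delta_pos": [0, 1, -0.15], "angular": [0, 0, 0], "fingers": 1},
  ],
)

```text
time: 11.6
ee_pos: [0.4604, -0.2524, 0.1155]
ee_rot: [0.997, -0.082, -0.001, -0.002]
force: [-0.3, 0.5, -0.4]
width: -0.001
```

```bash
python3 -c "
from h import *
tl();plan([lift(.0015,-.325,.115),lift(.0015,-.325,.075)])"
```

```text
tcp lift x,y 0.0021 -0.2928
t 11.6 at [ 0.4604 -0.2524  0.1155] F [-0.3  0.5 -0.4] w -0.001 angular [-0.004  0.002  0.002]
[-0.006  0.269  0.003]
[-0.005  0.27   0.337]
```

Request:
arm_command(
  targets=[
    {"delta_pos": [-0.01, 0.27, 0], "angular": [0, 0, 0], "fingers": 1},
    {"delta_pos": [-0.01, 0.27, 0], "angular": [0, 0, 0], "fingers": 1},
    {"delta_pos": [-0.01, 0.27, 0.2], "angular": [0, 0, 0], "fingers": 1},
    {"delta_pos": [-0.01, 0.27, 0.34], "angular": [0, 0, 0], "fingers": 1},
    {"delta_pos": [-0.01, 0.27, 0.34], "angular": [0, 0, 0], "fingers": 1},
  ],
)

```text
time: 12.22
ee_pos: [0.4532, -0.2831, 0.0735]
ee_rot: [0.997, -0.082, -0.002, -0.003]
force: [-0.4, 0.2, 0.0]
width: -0.001
```

```bash
cat >> h.py <<'E'
def fp3(c,d,u,v):
    x,y=u-c['cx'],v-c['cy'];r=np.hypot(x,y);t=r/f(c)
    return R.from_quat(c['attitude']).apply([np.sin(t)*x/r,-np.sin(t)*y/r,-np.cos(t)])*d[v,u]/np.cos(t)+c['origin']
E
python3 -c "
from h import *
tl();plan([lift(.0015,-.2,.075)])
c=get_calibration('wrist');p,d=snapshot('wrist');cv2.imwrite('pics/w7.png',p)
for v in (243,246,248,254,268): print(fp3(c,d,318,v).round(4))
"
```

```text
tcp lift x,y 0.0002 -0.3242
t 12.22 at [ 0.4532 -0.2831  0.0735] F [-0.4  0.2  0. ] w -0.001 angular [-0.005  0.004  0.002]
[ 0.013 -1.035 -0.007]
[ 0.4458 -0.3214 -0.0028]
[ 0.4545 -0.2723  0.099 ]
[ 0.4546 -0.272   0.1016]
[ 0.4545 -0.2726  0.1067]
[ 0.4546 -0.2723  0.1201]
```

View pics/w7.png

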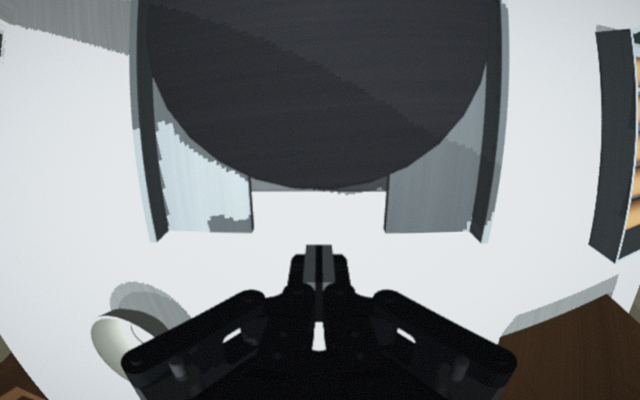

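Tips are now at z≈0.099, centred between the rails (252…387) behind the plate. Pushing.

Request:
arm_command(
  targets=[
    {"delta_pos": [0.01, -0.2, -0.02], "angular": [0, 0, 0], "fingers": 1},
    {"delta_pos": [0.01, -0.3, -0.02], "angular": [0, 0, 0], "fingers": 1},
    {"delta_pos": [0.01, -0.4, -0.02], "angular": [0, 0, 0], "fingers": 1},
    {"delta_pos": [0.01, -0.5, -0.02], "angular": [0, 0, 0], "fingers": 1},
    {"delta_pos": [0.01, -0.6, -0.02], "angular": [0, 0, 0], "fingers": 1},
  ],
)

```text
time: 12.9
ee_pos: [0.4675, -0.2132, 0.0783]
ee_rot: [0.997, -0.082, -0.0, -0.001]
force: [1.8, -7.5, 2.8]
width: 0.005
```

```bash
python3 -c "
from h import *
tl();plan([lift(.0015,-.17,.075),lift(.0015,-.086,.075)])
p=snapshot('wrist')[0];cv2.imwrite('pics/w8.png',p)"
```

```text
tcp lift x,y 0.0027 -0.2529
t 12.9 at [ 0.4675 -0.2132  0.0783] F [ 1.8 -7.5  2.8] w 0.005 angular [-0.003  0.     0.002]
[-0.009 -0.691  0.029]
[-0.008 -1.391  0.031]
```

View pics/w8.png

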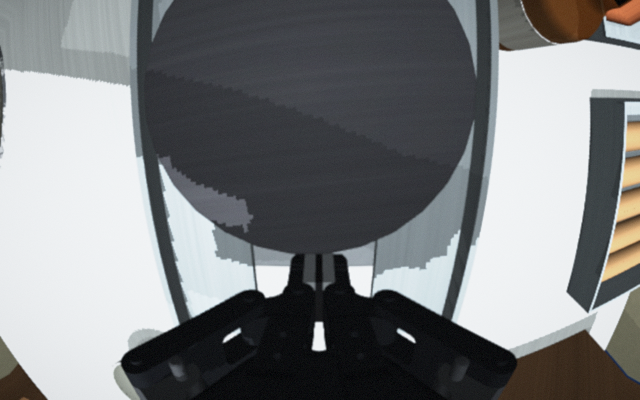

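Contact is good: the plate edge sits against the tips at (318,253) with ~7 N. I'll correct z a little and continue.

Request:
arm_command(
  targets=[
    {"delta_pos": [-0.01, -0.12, 0.03], "angular": [0, 0, 0], "fingers": 1},
    {"delta_pos": [-0.01, -0.24, 0.03], "angular": [0, 0, 0], "fingers": 1},
    {"delta_pos": [-0.01, -0.36, 0.03], "angular": [0, 0, 0], "fingers": 1},
    {"delta_pos": [-0.01, -0.48, 0.03], "angular": [0, 0, 0], "fingers": 1},
    {"delta_pos": [-0.01, -0.6, 0.03], "angular": [0, 0, 0], "fingers": 1},
  ],
)

```text
time: 13.58
ee_pos: [0.4791, -0.1411, 0.0755]
ee_rot: [0.997, -0.082, 0.001, -0.001]
force: [4.7, -7.5, 0.3]
width: -0.003
```

```bash
python3 -c "
from h import *
tl();plan([lift(.0015,-.12,.075),lift(.0015,-.086,.075)])
p=snapshot('scene')[0];cv2.imwrite('pics/s8.png',cv2.resize(p[80:280,150:400],None,fx=3,fy=3))"
```

```text
tcp lift x,y 0.0023 -0.1799
t 13.57 at [ 0.4791 -0.1411  0.0755] F [ 4.7 -7.5  0.3] w -0.003 angular [-0.002 -0.002  0.002]
[-0.005 -0.499  0.005]
[-0.005 -0.782  0.006]
```

View pics/s8.png

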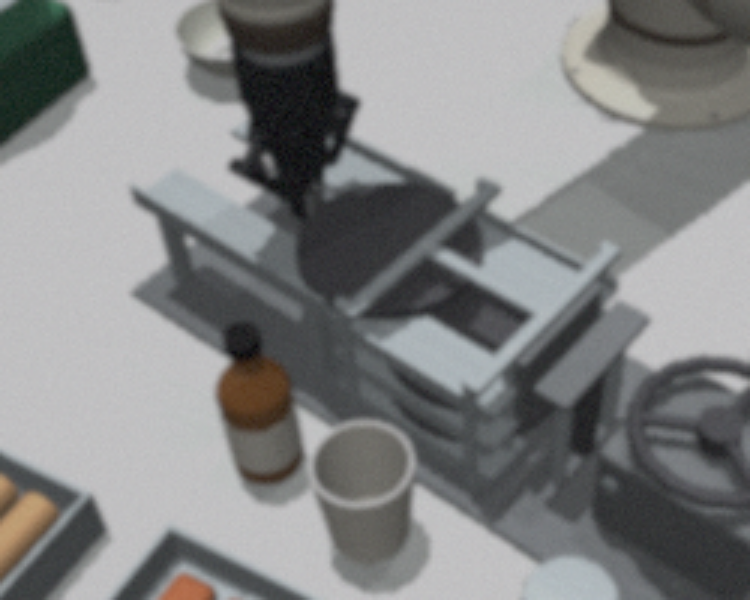

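The plate is entering the slot cleanly. Pushing further.

Request:
arm_command(
  targets=[
    {"delta_pos": [-0.01, -0.12, 0], "angular": [0, 0, 0], "fingers": 1},
    {"delta_pos": [-0.01, -0.24, 0], "angular": [0, 0, 0], "fingers": 1},
    {"delta_pos": [-0.01, -0.36, 0], "angular": [0, 0, 0], "fingers": 1},
    {"delta_pos": [-0.01, -0.48, 0], "angular": [0, 0, 0], "fingers": 1},
    {"delta_pos": [-0.01, -0.6, 0], "angular": [0, 0, 0], "fingers": 1},
  ],
)

```text
time: 14.25
ee_pos: [0.4893, -0.0672, 0.0753]
ee_rot: [0.997, -0.081, 0.0, -0.002]
force: [0.1, -2.4, -0.7]
width: -0.0
```

```bash
python3 -c "
from h import *
tl();plan([lift(.0015,-.1,.075),lift(.0015,-.086,.075)])"
```

```text
tcp lift x,y 0.0 -0.1053
t 14.25 at [ 0.4893 -0.0672  0.0753] F [ 0.1 -2.4 -0.7] w -0.0 angular [-0.004  0.     0.003]
[ 0.012 -0.044  0.002]
[ 0.013 -0.161  0.003]
```

Request:
arm_command(
  targets=[
    {"delta_pos": [0.01, -0.03, 0], "angular": [0, 0, 0], "fingers": 1},
    {"delta_pos": [0.01, -0.06, 0], "angular": [0, 0, 0], "fingers": 1},
    {"delta_pos": [0.01, -0.09, 0], "angular": [0, 0, 0], "fingers": 1},
    {"delta_pos": [0.01, -0.12, 0], "angular": [0, 0, 0], "fingers": 1},
  ],
)

```text
time: 14.75
ee_pos: [0.4929, -0.0538, 0.0753]
ee_rot: [0.997, -0.082, 0.0, -0.001]
force: [1.2, -16.4, -1.8]
width: 0.003
```

```bash
python3 -c "
from h import *
tl();plan([lift(.0015,-.1,.075),lift(.0015,-.086,.075)])"
```

```text
tcp lift x,y 0.0014 -0.0915
t 14.75 at [ 0.4929 -0.0538  0.0753] F [  1.2 -16.4  -1.8] w 0.003 angular [-0.003 -0.     0.002]
[0.001 0.071 0.002]
[ 0.001 -0.046  0.003]
```

Request:
arm_command(
  targets=[
    {"delta_pos": [0, -0.02, 0], "angular": [0, 0, 0], "fingers": 1},
    {"delta_pos": [0, -0.03, 0], "angular": [0, 0, 0], "fingers": 1},
    {"delta_pos": [0, -0.03, 0], "angular": [0, 0, 0], "fingers": 1},
  ],
)

```text
time: 15.12
ee_pos: [0.4942, -0.0534, 0.0755]
ee_rot: [0.997, -0.083, 0.001, 0.002]
force: [2.8, -21.0, -2.3]
width: 0.002
```

```bash
python3 -c "
from h import *
tl();plan([lift(.0015,-.086,.075)])
c=get_calibration('wrist');p,d=snapshot('wrist');cv2.imwrite('pics/w9.png',p)
p,d=snapshot('top');cv2.imwrite('pics/t9.png',cv2.resize(p[170:280,220:490],None,fx=2.9,fy=2.9))
p,d=snapshot('scene');cv2.imwrite('pics/s9.png',cv2.resize(p[80:280,190:440],None,fx=3,fy=3))"
```

```text
tcp lift x,y 0.0026 -0.091
t 15.12 at [ 0.4942 -0.0534  0.0755] F [  2.8 -21.   -2.3] w 0.002 angular [ 0.003 -0.003 -0.   ]
[-0.009 -0.041  0.004]
```

View pics/w9.png

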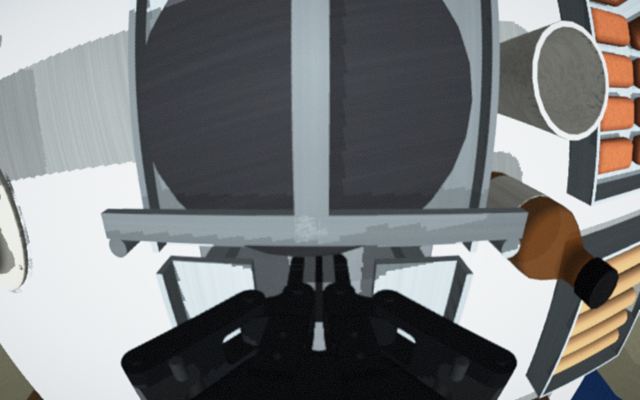

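View pics/s9.png

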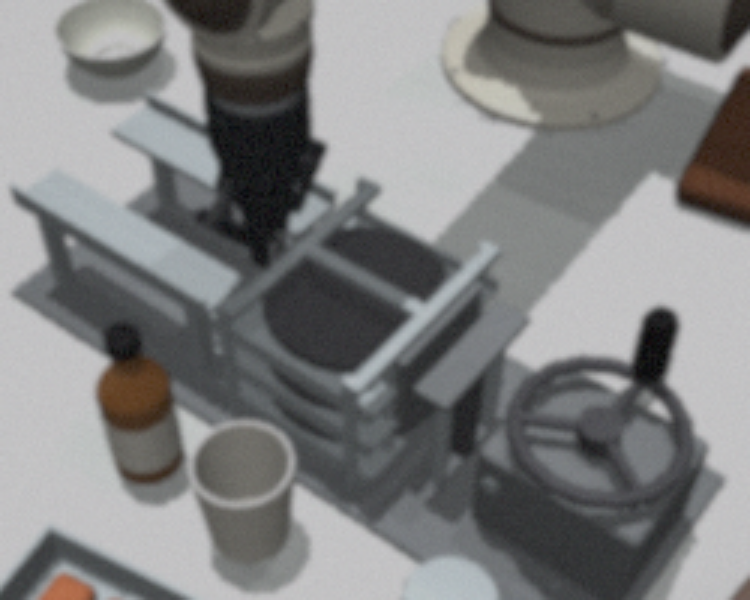

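The plate is in and the push stalled at ~21 N, which suggests it is against the posts. I'll back off and measure.

Request:
arm_command(
  targets=[
    {"delta_pos": [0, 0.15, 0], "angular": [0, 0, 0], "fingers": 1},
    {"delta_pos": [0, 0.4, 0], "angular": [0, 0, 0], "fingers": 1},
    {"delta_pos": [0, 0.6, -0.3], "angular": [0, 0, 0], "fingers": 1},
    {"delta_pos": [0, 0.6, -0.7], "angular": [0, 0, 0], "fingers": 1},
    {"delta_pos": [0, 0.6, -1], "angular": [0, 0, 0], "fingers": 1},
  ],
)

```text
time: 15.9
ee_pos: [0.482, -0.124, 0.1976]
ee_rot: [0.997, -0.084, 0.002, 0.001]
force: [0.1, 0.5, -0.2]
width: 0.001
```

```bash
python3 -c "
from h import *
import pickle
tl();plan([lift(.0015,-.086,.2)])
c=get_calibration('wrist');p,d=snapshot('wrist');cv2.imwrite('pics/w10.png',p);pickle.dump(c,open('pics/w10.pkl','wb'));np.save('pics/w10.npy',d)
p,d=snapshot('top');cv2.imwrite('pics/t10.png',p);np.save('pics/t10.npy',d);cv2.imwrite('pics/t10c.png',cv2.resize(p[170:280,220:490],None,fx=2.9,fy=2.9,interpolation=cv2.INTER_CUBIC))"
```

```text
tcp lift x,y 0.0022 -0.1626
t 15.9 at [ 0.482  -0.124   0.1976] F [ 0.1  0.5 -0.2] w 0.001 angular [ 0.002 -0.003 -0.001]
[-0.007 -0.638 -0.022]
```

View pics/w10.png

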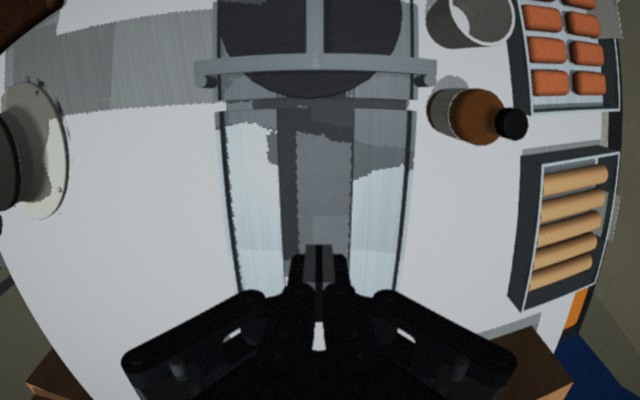

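View pics/t10c.png

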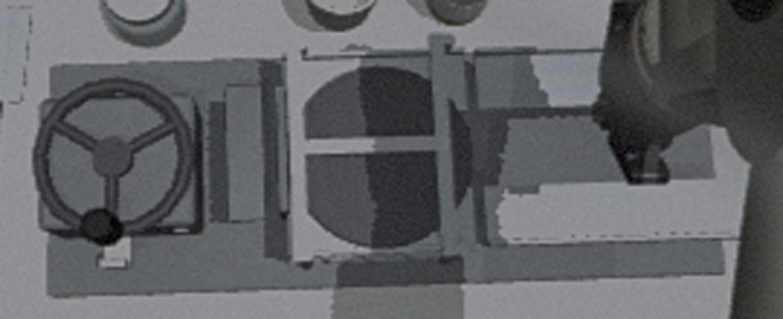

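```bash
python3 -c "
from h import *
p=cv2.imread('pics/t10.png')
cv2.imwrite('pics/t10d.png',cv2.resize(p[180:265,310:395],None,fx=7,fy=7,interpolation=cv2.INTER_CUBIC))
p=cv2.imread('pics/w10.png')
cv2.imwrite('pics/w10d.png',cv2.resize(p[0:130,190:450],None,fx=3,fy=3,interpolation=cv2.INTER_CUBIC))
"
```

```text
(no output)
```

View pics/t10d.png

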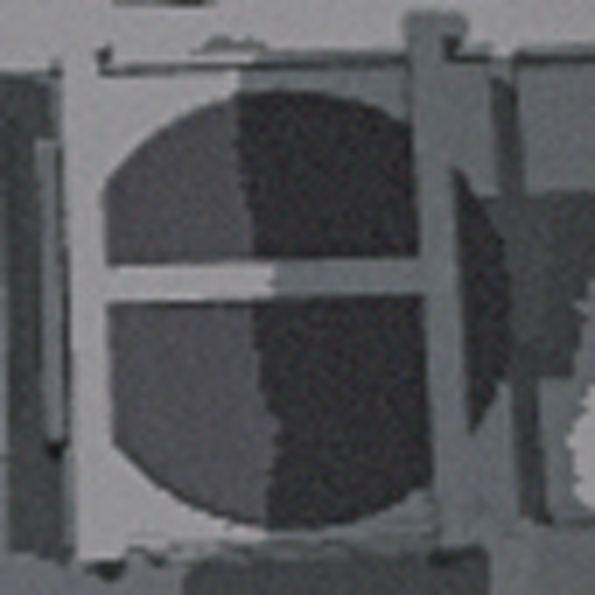

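View pics/w10d.png

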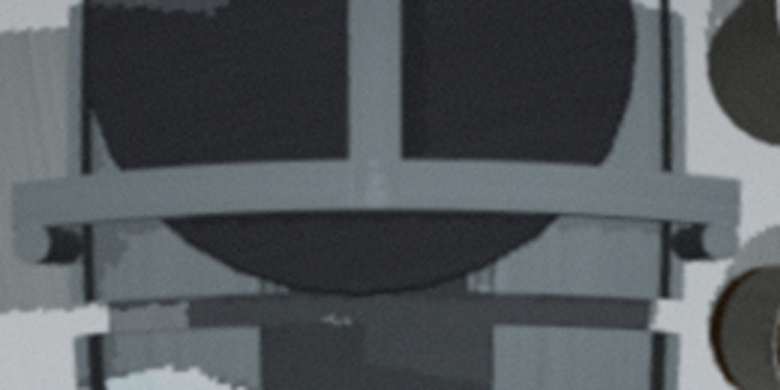

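```bash
python3 -c "
from h import *
import pickle
from scipy.optimize import least_squares
c=pickle.load(open('pics/w10.pkl','rb'))
L=lambda w:np.r_[(w[:2]-SLOT)@xh,(w[:2]-SLOT)@yh].round(4)
W=lambda x,y,z:L(fpx(c,190+x/3,y/3,z))
print('plate front',W(365,294,.112),'ledge ends',W(180,301,.103),W(570,297,.103),'rail starts',W(180,331,.105),W(570,328,.105))
pts=np.array([W(*q,.112) for q in [(365,294),(225,258),(500,256),(160,218),(558,215),(122,168),(605,163),(635,50),(92,105)]])
print('fit',least_squares(lambda q:np.hypot(*(pts-q[:2]).T)-q[2],[0,0,.075]).x,least_squares(lambda q:np.hypot(*(pts-q).T)-.075,[0,0]).x)
c=get_calibration('top');d=0
T=lambda x,y,z:px(c,d,310+x/7,180+y/7,z)[:2]
pts=np.array([T(*q,.112) for q in [(106,185),(165,120),(285,90),(380,108),(508,310),(475,430),(475,200),(420,492),(320,527),(210,512),(115,442),(497,250)]])
q=least_squares(lambda q:np.hypot(*(pts-q[:2]).T)-q[2],[.5,.03,.075]).x;q2=least_squares(lambda q:np.hypot(*(pts-q[:2]).T)-.0745,[.5,.03]).x
hub=np.array([.5387,.2429])
for k in (q,q2): print('top plate',k,'rel hub',((k[:2]-hub)@xh).round(4),((k[:2]-hub)@yh).round(4))
print('mouth ledge', ((T(517,420,.103)-hub)@yh),((T(520,520,.103)-hub)@yh))
k=px(c,d,220+100/2.9,170+227/2.9,.186)[:2];print('knob rel hub',(k-hub)@xh,(k-hub)@yh, px(c,d,220+112/2.9,170+157/2.9,.126))
"
```

```text
plate front [-0.0031 -0.0812] ledge ends [-0.0544 -0.0819] [ 0.0532 -0.081 ] rail starts [-0.0542 -0.0902] [ 0.053  -0.0896]
fit [-0.00447401 -0.00677187  0.07395834] [-0.00453794 -0.005371  ]
top plate [0.49910374 0.0307031  0.07472483] rel hub -0.004 -0.2158
top plate [0.4990905  0.03061301] rel hub -0.004 -0.2159
mouth ledge -0.29210660143601286 -0.2908979115108766
knob rel hub -0.06173469016671048 0.0004825223209551278 [0.53857142 0.24344417 0.126     ]
```

```bash
python3 -c "
from h import *
d=np.load('pics/t10.npy');c=get_calibration('top');P=cloud(c,d)
for a,b,e,g in [(196,214,328,345),(196,214,348,366),(225,245,330,347),(225,245,350,368)]: print(np.nanmedian(P[a:b,e:g].reshape(-1,3),axis=0).round(4))
print(get_state()['force'],get_state()['dq'].round(4))
finish_job()"
```

```text
[0.5511 0.0561 0.113 ]
[0.5411 0.008  0.113 ]
[0.4795 0.0662 0.1127]
[0.4704 0.0193 0.1131]
[ 0.70024028 -0.00727772  0.15105229] [ 0.0034  0.0174 -0.0826 -0.0575 -0.0017 -0.0017]
the job is handed in; nothing more can be done
```

The job is handed in: the crank was turned one full turn clockwise and the plate was pushed into the top slot until it stalled at about 21 N. No verdict is reported, so the state below comes from my own measurements.

- **Crank:** I gripped the knob at about 0.29 rad and turned it round to the pointer. My last top view put it within about 0.02 rad of the pointer. The rack came down, with the ledges at 0.103 m.
- **Plate:** It lies flat, with its top at 0.113 m at four spots, and its front edge is level with the slot mouth, as it should be at home. Measured against the rack itself, it is about 1 mm from home along the slot. Sideways it may be up to about 4 mm off, which is inside the 9 mm limit.
- **Other objects:** The bottle, cup, jar and scraper showed no movement in the pictures I took, though I did not measure their positions again. The gripper was about 0.08 m back from the mouth, above the track and touching nothing. The arm was still settling slightly at hand-in.

Two checks disagreed:

- **Fingertip height:** The wrist camera put the shut fingertips about 25 mm higher than the reported tool position. My first push therefore passed over the plate without touching it, and I went back and repeated it lower.
- **Slot position:** My first estimate of the slot was about 5 mm out along the track. I corrected for this using the measured ends of the ledges and rails.

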